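# Clear the printing sheet and poise the inked hand block over it

### The job

Clear the two crumpled paper balls off the printing sheet into the metal pail; then take the hand printing block by its wooden grip, lift it straight up off the inking slab without sliding it in the ink, and carry it upright to the sheet. Finish while holding it still and level about 10 cm above the paper, centred over the sheet and square with it (long side along long side), so that I can check the register before we press; do not touch the paper with the block. Leave the two red paperweights and everything else on the table where they are.

Things in the scene. Friction and masses are not known exactly. Their poses are not given: they have to be found in the camera images.
- ball1_center (a point): crumpled paper ball with a red stain, a faceted lump 36 mm across its own x, y and z axes (about 15 g, stiff), lying on the sheet; the point is its centre, 18 mm above the paper
- ball2_center (a point): the other crumpled paper ball with a red stain, same size, on the sheet; the point is its centre, 18 mm above the paper
- block_grip (a point): centre of the upright wooden grip bar in the middle of the hand printing block's back: 110 mm long along x (the block's long side), 24 mm wide along y, 44 mm tall (top 22 mm above this point), on a foot plate 130 x 44 x 8 mm whose top is 22 mm below; the block's top is 30 mm below, its carved face 54 mm below. z points up
- block_face (a point): middle of the carved underside of the hand printing block, 54 mm straight below block_grip, same axes. The block is dark wood, 180 (x) x 140 (y) x 24 mm, about 0.5 kg with its grip, lying face down on the inking slab
- sheet_mid (a point): middle of the printing sheet's upper face: cream paper 300 x 180 mm on a fixed plywood board 320 x 200 x 8 mm lying flat on the table (paper 8 mm above it); four grey corner marks show the 180 x 140 mm place of the block; x along the long side, z up
- sheet: the board with the sheet; origin under its middle, on the table
- slab: fixed white inking slab 250 (x) x 210 (y) x 12 mm with a red ink film, on which the block lies; origin under its middle, z up
- pail: fixed round metal waste pail, 115 mm tall, 180 mm across the mouth and 144 mm across the bottom, wall 3 mm, open on top; it stands on the other side of the sheet from the slab; origin at the centre of its underside, on the table
- weight1: red lacquered wooden paperweight 26 x 95 x 22 mm lying across the sheet's end nearest the robot; its centre line is about 137 mm from the sheet's middle; leave it; origin under its middle
- weight2: the same paperweight at the far end of the sheet; leave it
- bottle: red squeeze bottle of ink, 64 mm across, 185 mm tall with a pointed nozzle, standing beyond the sheet to its left or right; leave it; origin under its middle
- bowl: white ceramic bowl 120 mm across, 45 mm tall, on the opposite side from the bottle; leave it; origin under its middle
- brayer: ink roller (brayer): black rubber roller 38 mm across and 75 mm long, steel fork, wooden handle, 195 mm long over all, lying at one side, past the slab or the pail; leave it; origin under the roller, handle along its -x
- baren: round bamboo rubbing pad 124 mm across, 36 mm tall with its strap handle, lying at the other side; leave it; origin under its middle

How it is judged:
By the outcome, as a careful person would: the job done as asked, in the order asked, and still so for the second after the job is handed in, while the arm keeps its last pose, push and grip.
It also fails if it takes over 66 s, if anything falls off the work surface, if the arm or the gripper's body presses on something with over 40 N, if the wrist force passes 120 N, or if a joint passes its speed limit or range.

### The arm

A 6-joint arm with a two-finger parallel gripper is mounted at the origin on the work surface. World frame = base frame: x ahead of the robot, y to its left, z up, the work surface at z = 0. Lengths are in m, angles in rad, forces in N, time in s.
With the tool pointing down it reaches from about 0.25 to 0.725 m from the base axis. Payload 4 kg.
Tool frame: the origin (TCP) lies at the very end of the fingers, on their centre line; the grasp point (between the pads) lies 19 mm behind it; x points along the fingers, z is the direction in which the jaws open and shut, and the axes are right-handed (so a half turn about x gives the same grasp; the last joint's range is limited). The gripper opens to 85 mm and grips with 20 to 120 N. Pads are 22 mm wide; open, the fingers measure 114 mm over their backs; the gripper's body (76 mm by 85 mm) begins 54 mm behind the grasp point. The pads swing forward as they close: fully open they stand 13 mm farther back than shut.
Start: joints at [1.185, 0.241, 0.005, 1.335, 0, 1.571], TCP at [0.188, 0.463, 0.231] pointing down, gripper open.
Joint ranges: [-2.72, 2.72], [-1.05, 1.87], [-1.09, 1.28], [-1.99, 2.15], [-1.42, 1.44], [-3.14, 3.14]. Speed limits (rad/s): [2.79, 2.79, 3.14, 3.14, 3.14, 3.14].

### API

Orientations are given as a unit quaternion [x, y, z, w].
In Python, from workcell import bot gives the robot as it stands.
- The arm moves only by the tool step_arm, never from a script. Its argument "series" is a list of rows, each an object of numbers: "x", "y", "z": the shift along the world's x, y, z in cm; "twist": the turn about the world's z in degrees; "jaw": the finger opening in cm, from 0 to 8.54. In form: [{"x": .., "y": .., "z": .., "twist": .., "jaw": ..}, ...]. A call has 1 to 10 rows; each row is the pose to reach, as a shift and turn from the pose measured when the call began; what a row does not reach only later rows make up. A row lasts 1/12 s, in which the tool goes at most 41.7 mm and 7.16 degrees, less where a joint would pass 70% of its speed; a pose out of reach is approached as far as the arm can. A call with a gripper value outside its range is refused whole. The fingers move at their own pace and stop on an object; the grip force is fixed at half the most. Time passes only in rows, so rows that repeat a pose let the fingers close. It gives the time, the measured TCP pose, the force and the opening at its end, in the units of the state.
- bot.get_obs(): the state, without advancing time (a new reading comes with each control period).
- bot.camera(name): name is "scene" or "top" or "wrist"; returns (picture, depth): 400x640x3 uint8, red, green, blue; 400x640 float32, m along the optical axis (not along the pixel's ray), 0 where there is no reading.
- bot.camera_info(name): a dict with "camera_matrix" (3x3 intrinsics, pixels), "R" (3x3) and "t" (3): a world point X has camera coordinates R X + t; the wrist camera has in their place "mount" (4x4, takes a point from camera to tool coordinates, whose origin is the TCP and whose axes are the tool frame's). Camera axes: x right, y down, z forward; pixel columns grow to the right and rows downward; lengths in m; the calibration is good to about 2 mm. A picture is of the moment at which its call begins: read the wrist's pose just before it. camera_info takes no time and is no camera call.
- bot.job_done(): hands the job in, once; it reports no verdict.
The state is a dict: "clock": time; "joint_pos": joint angles; "joint_vel": joint speeds; "tau": joint torques, N m; "eef_pos": TCP position; "tool_rot": TCP orientation; "ft_force": force on the tool from outside, world axes, zero at the start; "ft_torque": the same for the moment, N m; "grip_width": finger opening in m.
Only numpy, scipy, OpenCV 4.12 (cv2) and the standard library are available. Lean on these libraries where they do the work, as an engineer would, in place of code of your own. Each camera call takes 0.05 s, during which the arm holds its last target.

## Working session

There is one attempt and no reset: what is moved stays moved. The work goes in short steps, Python scripts to look and compute and a tool call to move; the robot and the scene stay as the last step left them, time stands still between calls to the robot, and variables do not carry over. Pictures are saved under pics/ and viewed, and the job is handed in when it is done.

Besides the shell and the picture viewer there is one more tool, called after "Emit:" as name([rows], argument=value, ...), one row to a line, values as JSON. step_arm: Moves the arm, as the interface text tells. Its arguments: {"type":"object","properties":{"series":{"type":"array","items":{"type":"object","properties":{"x":{"type":"number"},"y":{"type":"number"},"z":{"type":"number"},"twist":{"type":"number"},"jaw":{"type":"number"}}}}},"required":["series"]}

```bash
ls; mkdir -p pics
python3 - <<'E'
from workcell import bot
import cv2,numpy as np
o=bot.get_obs();print({k:np.round(v,4) for k,v in o.items()})
for n in ["scene","top"]:
    p,d=bot.camera(n);cv2.imwrite(f"pics/{n}0.png",p[:,:,::-1]);np.save(f"pics/{n}0.npy",d)
    print(n,bot.camera_info(n))
print(bot.camera_info("wrist"))
E
```

```text
pics
{'clock': np.float64(0.0), 'joint_pos': array([ 1.185 ,  0.2414,  0.0038,  1.3352, -0.    ,  1.5708]), 'joint_vel': array([ 0.0006,  0.0011,  0.0006, -0.0007, -0.0008,  0.0005]), 'tau': array([ 6.00000e-04, -3.72320e+01,  2.52406e+01,  1.71000e-02,
        2.00000e-04, -0.00000e+00]), 'eef_pos': array([0.1879, 0.4627, 0.2304]), 'tool_rot': array([-0.3953,  0.5872,  0.3945,  0.586 ]), 'ft_force': array([-0.0172, -0.7849,  0.6821]), 'ft_torque': array([ 0.0648, -0.0083, -0.0314]), 'grip_width': np.float64(0.0853)}
scene {'camera_matrix': array([[454.43783997,   0.        , 318.36852994],
       [  0.        , 454.43783997, 201.15252749],
       [  0.        ,   0.        ,   1.        ]]), 'R': array([[-0.54930899,  0.83542476,  0.01803062],
       [ 0.65845247,  0.44602977, -0.60621596],
       [-0.51449001, -0.32112757, -0.79509566]]), 't': array([ 0.28300001, -0.32147714,  1.76519158])}
top {'camera_matrix': array([[436.42951848,   0.        , 313.26672706],
       [  0.        , 436.42951848, 200.06936238],
       [  0.        ,   0.        ,   1.        ]]), 'R': array([[ 0.05283521, -0.99860159,  0.0018161 ],
       [-0.97610602, -0.05202867, -0.21097408],
       [ 0.21077354,  0.00937416, -0.97748997]]), 't': array([-0.01645324,  0.57530395,  1.37554605])}
{'camera_matrix': array([[356.50733783,   0.        , 320.92977251],
       [  0.        , 356.50733783, 198.64840663],
       [  0.        ,   0.        ,   1.        ]]), 'mount': array([[-4.74816167e-04, -3.02881038e-01,  9.53028253e-01,
        -1.41610807e-01],
       [-2.63031323e-04, -9.53028290e-01, -3.02881181e-01,
         7.84572108e-02],
       [ 9.99999853e-01, -3.94489163e-04,  3.72846039e-04,
         2.52543037e-04],
       [ 0.00000000e+00,  0.00000000e+00,  0.00000000e+00,
         1.00000000e+00]])}
```

View pics/top0.png

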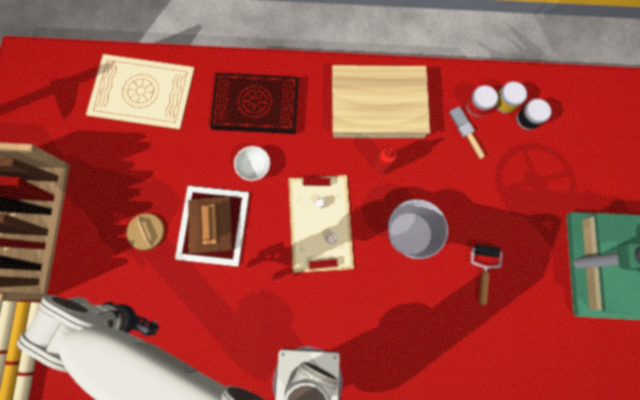

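View pics/scene0.png

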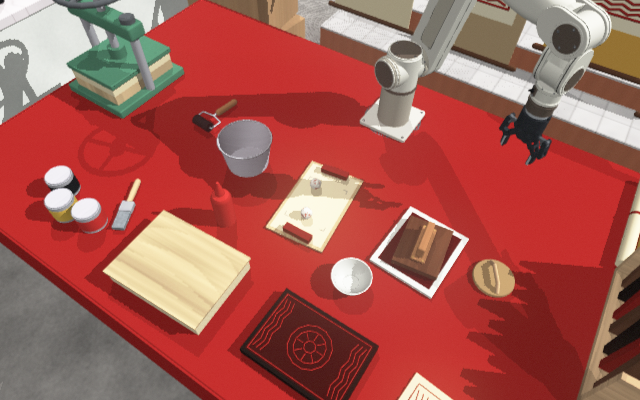

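The top view shows the slab at (212,226), the sheet at (321,224), balls at about (320,202) and (331,237), and the pail at (418,229). I'll enlarge these areas.

Run:
```python
import cv2
p=cv2.imread("pics/top0.png")
cv2.imwrite("pics/c1.png",cv2.resize(p[165:280,270:370],None,fx=5,fy=5,interpolation=cv2.INTER_CUBIC))
cv2.imwrite("pics/c2.png",cv2.resize(p[175:275,170:260],None,fx=6,fy=6,interpolation=cv2.INTER_CUBIC))
s=cv2.imread("pics/scene0.png")
cv2.imwrite("pics/c3.png",cv2.resize(s[150:260,250:370],None,fx=5,fy=5,interpolation=cv2.INTER_CUBIC))
cv2.imwrite("pics/c4.png",cv2.resize(s[200:300,365:475],None,fx=6,fy=6,interpolation=cv2.INTER_CUBIC))
```

```text
(no output)
```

View pics/c1.png

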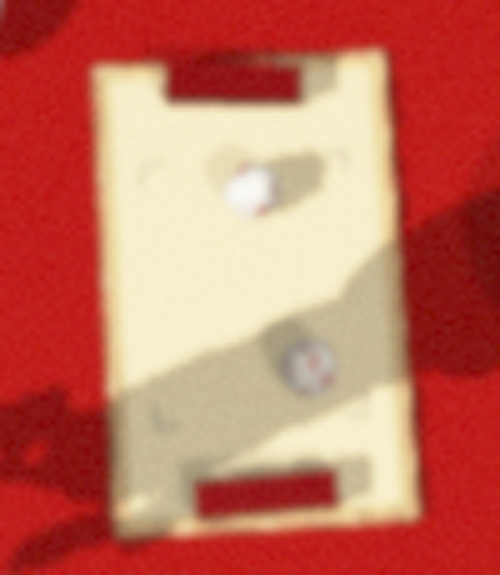

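View pics/c2.png

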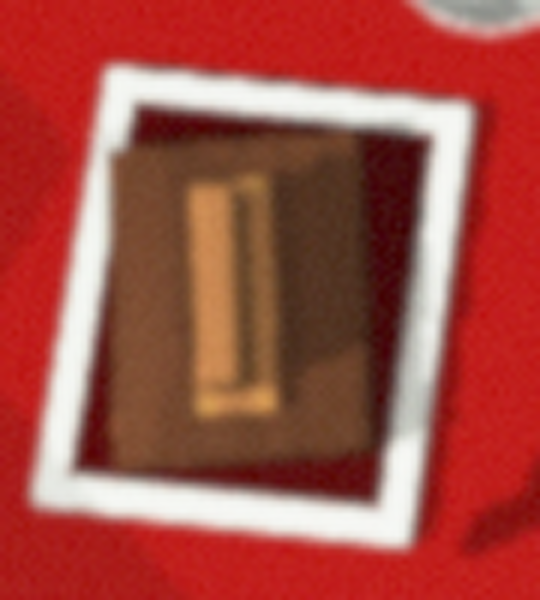

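View pics/c3.png

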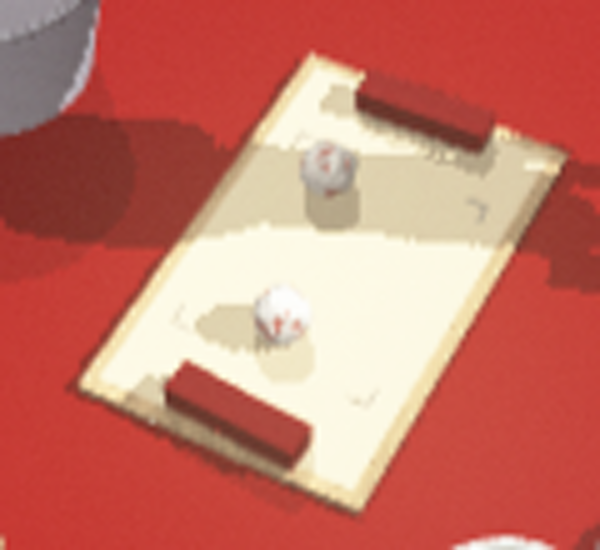

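View pics/c4.png

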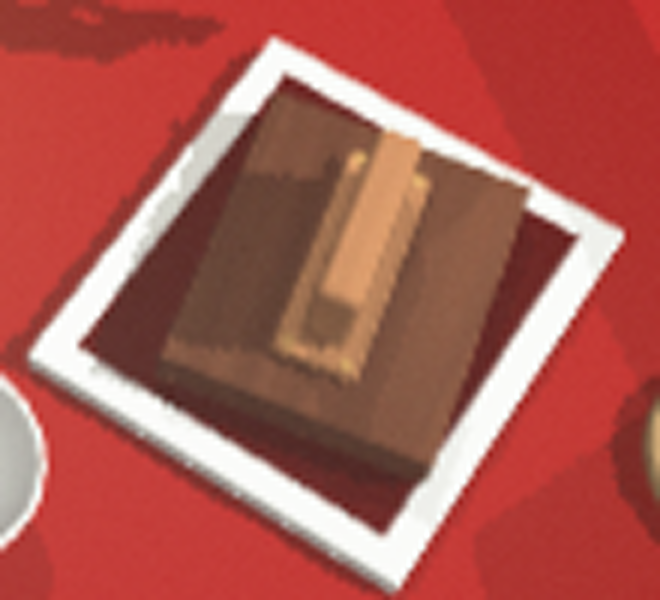

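```bash
cat > h.py <<'E'
import numpy as np
from workcell import bot
def ray(n,u,v,z,T=None):
    c=bot.camera_info(n);K=c["camera_matrix"]
    d=np.linalg.solve(K,[u,v,1.])
    if T is None:
        R=c["R"];o=-R.T@c["t"];w=R.T@d
    else:
        M=T@c["mount"];o=M[:3,3];w=M[:3,:3]@d
    return o+w*(z-o[2])/w[2]
def crop(pts,ox,oy,f): return [(ox+(a+.5)/f-.5,oy+(b+.5)/f-.5) for a,b in pts]
def tool(o):
    from scipy.spatial.transform import Rotation as Ro
    T=np.eye(4);T[:3,:3]=Ro.from_quat(o["tool_rot"]).as_matrix();T[:3,3]=o["eef_pos"];return T
E
python3 - <<'E'
from h import *
def P(name,n,pts,ox,oy,f,z):
    W=np.array([ray(n,u,v,z) for u,v in crop(pts,ox,oy,f)])[:,:2]
    e=np.roll(W,-1,0)-W
    print(name,n,W.round(4).tolist(),"mean",W.mean(0).round(4))
    if len(W)>1: print("  edges",np.hypot(*e.T).round(4),"ang",np.degrees(np.arctan2(e[:,1],e[:,0])).round(1))
P("board","top",[(95,65),(385,50),(420,520),(118,537)],270,165,5,.008)
P("board","scene",[(312,55),(568,157),(360,513),(80,385)],250,150,5,.008)
P("ball far","top",[(250,190)],270,165,5,.026);P("ball near","top",[(312,366)],270,165,5,.026)
P("ball far","scene",[(282,314)],250,150,5,.026);P("ball near","scene",[(328,167)],250,150,5,.026)
P("block","top",[(112,152),(358,135),(372,450),(115,470)],170,175,6,.036)
P("grip","top",[(187,182),(233,182),(240,385),(192,385)],170,175,6,.088)
P("grip","scene",[(383,130),(420,142),(363,305),(322,290)],365,200,6,.088)
P("block","scene",[(280,92),(528,190),(430,465),(162,360)],365,200,6,.036)
P("slab","top",[(105,65),(477,102),(410,548),(32,508)],170,175,6,.012)
P("w2","top",[(168,62),(300,65),(297,102),(168,100)],270,165,5,.030)
P("w1","top",[(197,482),(333,472),(337,506),(198,517)],270,165,5,.030)
import cv2
p=cv2.imread("pics/top0.png")
cv2.imwrite("pics/c5.png",cv2.resize(p[185:270,375:460],None,fx=6,fy=6,interpolation=cv2.INTER_CUBIC))
d=np.load("pics/top0.npy")
# cross-check via depth
c=bot.camera_info("top")
for u,v in [(319.5,202.5),(332,238),(205,222),(418,232)]:
    z=d[int(v),int(u)];X=c["R"].T@(z*np.linalg.solve(c["camera_matrix"],[u,v,1])-c["t"]);print((u,v),X.round(4))
E
```

```text
board top [[0.6617, 0.1039], [0.6831, -0.0959], [0.3625, -0.1308], [0.3409, 0.0679]] mean [ 0.512  -0.0137]
  edges [0.2009 0.3225 0.1999 0.3228] ang [ -83.9 -173.8   96.2    6.4]
board scene [[0.3632, -0.1272], [0.3427, 0.0706], [0.6597, 0.1066], [0.68, -0.0917]] mean [ 0.5114 -0.0104]
  edges [0.1989 0.319  0.1994 0.3189] ang [  95.9    6.5  -84.1 -173.6]
ball far top [[0.5754, -0.0074]] mean [ 0.5754 -0.0074]
ball near top [[0.4586, -0.0543]] mean [ 0.4586 -0.0543]
ball far scene [[0.5733, -0.0097]] mean [ 0.5733 -0.0097]
ball near scene [[0.4552, -0.0527]] mean [ 0.4552 -0.0527]
block top [[0.5591, 0.4326], [0.5761, 0.2964], [0.4012, 0.2724], [0.3829, 0.411]] mean [0.4798 0.3531]
  edges [0.1373 0.1765 0.1398 0.1775] ang [ -82.9 -172.2   97.5    7. ]
grip top [[0.5344, 0.3749], [0.5357, 0.3502], [0.427, 0.3352], [0.4256, 0.3605]] mean [0.4807 0.3552]
  edges [0.0247 0.1098 0.0253 0.1097] ang [ -87.  -172.1   93.     7.5]
grip scene [[0.4315, 0.3386], [0.4278, 0.3571], [0.5303, 0.3741], [0.5337, 0.3541]] mean [0.4808 0.356 ]
  edges [0.0189 0.1038 0.0203 0.1033] ang [ 101.3    9.4
[... 157 characters left out ...]
 ] ang [  96.7    7.8  -81.2 -172.4]
slab top [[0.6143, 0.4496], [0.604, 0.2354], [0.3508, 0.2511], [0.3616, 0.4612]] mean [0.4827 0.3493]
  edges [0.2145 0.2537 0.2104 0.253 ] ang [-92.8 176.5  87.1  -2.6]
w2 top [[0.6606, 0.0529], [0.6632, -0.037], [0.6372, -0.0361], [0.6339, 0.0513]] mean [0.6487 0.0078]
  edges [0.0899 0.0261 0.0875 0.0267] ang [-88.3 178.1  92.1   3.3]
w1 top [[0.378, 0.0175], [0.3892, -0.071], [0.3673, -0.0745], [0.3554, 0.0156]] mean [ 0.3725 -0.0281]
  edges [0.0892 0.0222 0.0909 0.0226] ang [ -82.8 -170.8   97.5    4.8]
(319.5, 202.5) [ 0.572  -0.0069  0.044 ]
(332, 238) [ 0.4559 -0.0538  0.0417]
(205, 222) [0.4797 0.3554 0.0879]
(418, 232) [ 0.4968 -0.3448  0.0016]
```

View pics/c5.png

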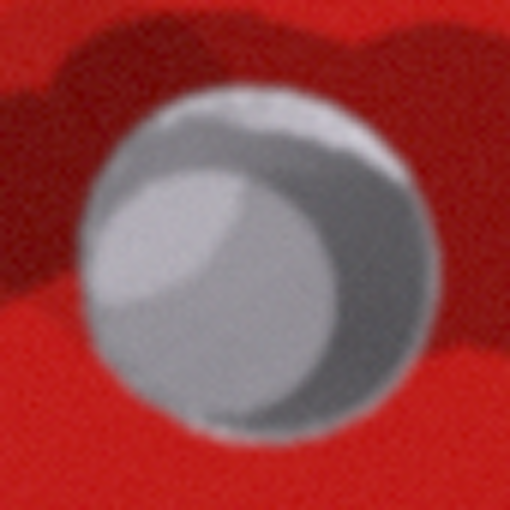

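Run:
```python
from h import *
T=tool(bot.get_obs());print(T.round(3))
z=T[:3,2];print("jaw ang",np.degrees(np.arctan2(z[1],z[0])))
print("pail",ray("top",417.9,228.4,.115), ray("top",375+80.5/6-.5,228.4,.115)[1]-ray("top",375+440.5/6-.5,228.4,.115)[1])
print("bottle",ray("top",386,162,0),ray("scene",222,222,0))
```

```text
[[-0.001 -0.926  0.376  0.188]
 [-0.002  0.376  0.926  0.463]
 [-1.    -0.    -0.002  0.23 ]
 [ 0.     0.     0.     1.   ]]
jaw ang 67.89432231722954
pail [ 0.49077951 -0.31767911  0.115     ] 0.1872847896252552
bottle [ 0.73842249 -0.23258062  0.        ] [ 0.73988702 -0.22177998  0.        ]
```

Emit:
step_arm([
  {"x":13.4,"y":-25.8,"z":-1,"twist":28.4,"jaw":8.5},
  {"x":13.4,"y":-25.8,"z":-1,"twist":28.4,"jaw":8.5},
  {"x":13.4,"y":-25.8,"z":-1,"twist":28.4,"jaw":8.5},
  {"x":13.4,"y":-25.8,"z":-1,"twist":28.4,"jaw":8.5},
  {"x":13.4,"y":-25.8,"z":-1,"twist":28.4,"jaw":8.5},
])

```text
clock: 0.52
eef_pos: [0.2774, 0.2907, 0.2238]
tool_rot: [0.529, -0.471, -0.528, -0.47]
ft_force: [2.2, 0.3, 0.7]
grip_width: 0.0849
```

```bash
cat > st.py <<'E'
from h import *
o=bot.get_obs();T=tool(o);z=T[:3,2]
print("t",round(float(o["clock"]),2),"p",o["eef_pos"].round(4),"jaw ang",round(float(np.degrees(np.arctan2(z[1],z[0]))),2),"down",T[:3,0].round(4),"F",o["ft_force"].round(2),"w",round(float(o["grip_width"]),4),"q",o["joint_pos"].round(2),"v",abs(o["joint_vel"]).max().round(3))
E
python3 st.py
```

```text
t 0.52 p [0.2774 0.2907 0.2238] jaw ang 96.64 down [-1.e-04 -2.e-03 -1.e+00] F [2.16 0.31 0.68] w 0.0849 q [ 0.81  0.05 -0.24  1.28 -0.    0.69] v 1.557
```

Emit:
step_arm([
  {"x":18,"y":-34.4,"z":-8},
  {"x":18,"y":-34.4,"z":-8},
  {"x":18,"y":-34.4,"z":-8},
  {"x":18,"y":-34.4,"z":-8},
  {"x":18,"y":-34.4,"z":-8},
  {"x":18,"y":-34.4,"z":-8},
  {"x":18,"y":-34.4,"z":-8},
  {"x":18,"y":-34.4,"z":-8},
  {"x":18,"y":-34.4,"z":-8},
  {"x":18,"y":-34.4,"z":-8},
])

```text
$.series[0]: bad value
```

Emit:
step_arm([
  {"x":0},
  {"x":0},
])

```text
$.series[0]: bad value
```

```bash
python3 st.py
python3 - <<'E'
from h import *
import cv2
T=tool(bot.get_obs());np.save("pics/Tw1.npy",T)
p,d=bot.camera("wrist");cv2.imwrite("pics/w1.png",p[:,:,::-1])
E
```

```text
t 0.52 p [0.2774 0.2907 0.2238] jaw ang 96.64 down [-1.e-04 -2.e-03 -1.e+00] F [2.16 0.31 0.68] w 0.0849 q [ 0.81  0.05 -0.24  1.28 -0.    0.69] v 1.557
```

View pics/w1.png

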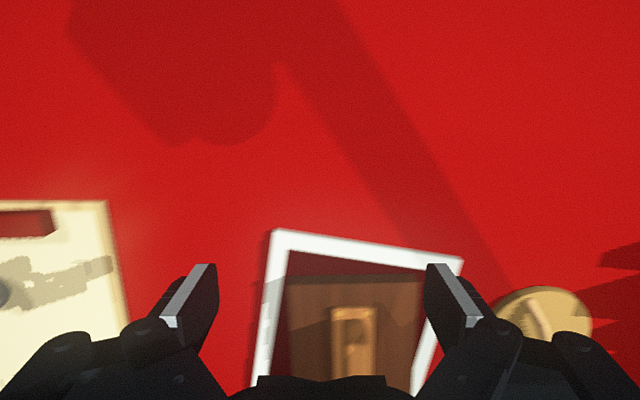

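The move was refused because every row needs all five fields. The wrist picture shows both fingers, the slab at centre and the sheet at lower left.

Emit:
step_arm([
  {"x":18,"y":-34.4,"z":-8,"twist":0,"jaw":8.5},
  {"x":18,"y":-34.4,"z":-8,"twist":0,"jaw":8.5},
  {"x":18,"y":-34.4,"z":-8,"twist":0,"jaw":8.5},
  {"x":18,"y":-34.4,"z":-8,"twist":0,"jaw":8.5},
  {"x":18,"y":-34.4,"z":-8,"twist":0,"jaw":8.5},
  {"x":18,"y":-34.4,"z":-8,"twist":0,"jaw":8.5},
  {"x":18,"y":-34.4,"z":-8,"twist":0,"jaw":8.5},
  {"x":18,"y":-34.4,"z":-8,"twist":0,"jaw":8.5},
  {"x":18,"y":-34.4,"z":-8,"twist":0,"jaw":8.5},
  {"x":18,"y":-34.4,"z":-8,"twist":0,"jaw":8.5},
])

```text
clock: 1.4
eef_pos: [0.4605, -0.0631, 0.1424]
tool_rot: [0.528, -0.475, -0.523, -0.471]
ft_force: [0.7, 0.6, 0.5]
grip_width: 0.0852
```

Emit:
step_arm([
  {"x":0,"y":0,"z":0,"twist":0,"jaw":8.5},
])

```text
clock: 1.48
eef_pos: [0.4621, -0.0671, 0.141]
tool_rot: [0.527, -0.478, -0.521, -0.472]
ft_force: [0.6, 0.2, 0.6]
grip_width: 0.0852
```

```bash
python3 st.py
python3 - <<'E'
from h import *
import cv2
T=tool(bot.get_obs());np.save("pics/Tw2.npy",T)
p,d=bot.camera("wrist");cv2.imwrite("pics/w2.png",p[:,:,::-1])
E
```

```text
t 1.48 p [ 0.4621 -0.0671  0.141 ] jaw ang 95.62 down [ 4.000e-04 -1.070e-02 -9.999e-01] F [0.56 0.2  0.61] w 0.0852 q [-0.14  0.24 -0.25  1.09 -0.01 -0.24] v 0.037
```

View pics/w2.png

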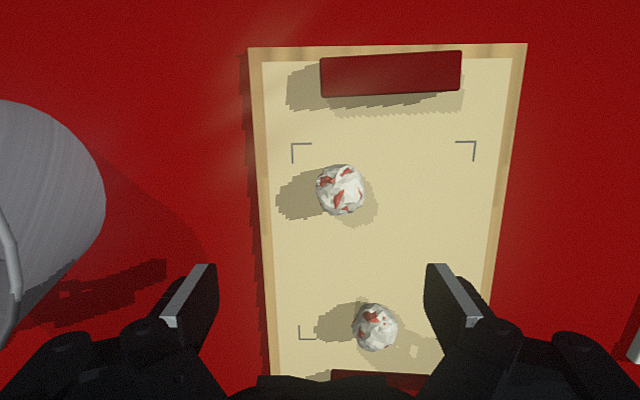

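Run:
```python
from h import *
T=np.load("pics/Tw2.npy")
for n,u,v,z in [("ballA",340,189,.026),("ballB",374,327,.026),("c1",292,143,.008),("c2",475,142,.008),("c3",299,339,.008),("board NL",249,47,.008),("board NR",527,43,.008)]: print(n,ray("wrist",u,v,z,T).round(4))
```

```text
ballA [ 0.4564 -0.0538  0.026 ]
ballB [ 0.5749 -0.0111  0.026 ]
c1 [ 0.4286 -0.0935  0.008 ]
c2 [0.4139 0.0461 0.008 ]
c3 [ 0.6086 -0.0738  0.008 ]
board NL [ 0.3633 -0.129   0.008 ]
board NR [0.3417 0.0666 0.008 ]
```

Emit:
step_arm([
  {"x":-0.6,"y":1.3,"z":-3,"twist":0,"jaw":8.5},
  {"x":-0.6,"y":1.3,"z":-6,"twist":0,"jaw":8.5},
  {"x":-0.6,"y":1.3,"z":-9,"twist":0,"jaw":8.5},
  {"x":-0.6,"y":1.3,"z":-11.5,"twist":0,"jaw":8.5},
  {"x":-0.6,"y":1.3,"z":-12.8,"twist":0,"jaw":8.5},
  {"x":-0.6,"y":1.3,"z":-12.8,"twist":0,"jaw":8.5},
  {"x":-0.6,"y":1.3,"z":-12.8,"twist":0,"jaw":8.5},
])

```text
clock: 2.12
eef_pos: [0.4538, -0.0514, 0.0128]
tool_rot: [0.526, -0.478, -0.523, -0.471]
ft_force: [1.1, -1.0, 0.4]
grip_width: 0.085
```

```bash
python3 st.py
```

```text
t 2.12 p [ 0.4538 -0.0514  0.0128] jaw ang 95.74 down [-0.0035 -0.009  -1.    ] F [ 1.14 -1.04  0.38] w 0.085 q [-0.11  0.38 -0.44  0.75 -0.01 -0.21] v 0.038
```

Good. Close the jaw on ball 1.

Emit:
step_arm([
  {"x":0.2,"y":-0.2,"z":0,"twist":0,"jaw":3},
  {"x":0.2,"y":-0.2,"z":0,"twist":0,"jaw":2.8},
  {"x":0.2,"y":-0.2,"z":0,"twist":0,"jaw":2.8},
  {"x":0.2,"y":-0.2,"z":0,"twist":0,"jaw":2.5},
  {"x":0.2,"y":-0.2,"z":0,"twist":0,"jaw":2.5},
  {"x":0.2,"y":-0.2,"z":0,"twist":0,"jaw":2.5},
  {"x":0.2,"y":-0.2,"z":0,"twist":0,"jaw":2.5},
  {"x":0.2,"y":-0.2,"z":0,"twist":0,"jaw":2.5},
])

```text
clock: 2.78
eef_pos: [0.4568, -0.0535, 0.0142]
tool_rot: [0.526, -0.477, -0.522, -0.472]
ft_force: [-0.5, 0.5, 5.9]
grip_width: 0.0362
```

```bash
python3 st.py
```

```text
t 2.78 p [ 0.4568 -0.0535  0.0142] jaw ang 95.72 down [-9.0e-04 -8.9e-03 -1.0e+00] F [-0.47  0.54  5.88] w 0.0362 q [-0.11  0.38 -0.43  0.76 -0.01 -0.21] v 0.001
```

Emit:
step_arm([
  {"x":0,"y":0,"z":3,"twist":0,"jaw":2.5},
  {"x":0,"y":0,"z":7,"twist":0,"jaw":2.5},
  {"x":0,"y":0,"z":11,"twist":0,"jaw":2.5},
  {"x":0.5,"y":-3,"z":14,"twist":0,"jaw":2.5},
  {"x":1,"y":-7,"z":16,"twist":0,"jaw":2.5},
  {"x":1.5,"y":-11,"z":16,"twist":0,"jaw":2.5},
  {"x":2,"y":-15,"z":16,"twist":0,"jaw":2.5},
  {"x":2.5,"y":-19,"z":16,"twist":0,"jaw":2.5},
  {"x":3,"y":-23,"z":16,"twist":0,"jaw":2.5},
  {"x":3.4,"y":-26.5,"z":15,"twist":0,"jaw":2.5},
])

```text
clock: 3.62
eef_pos: [0.4919, -0.3221, 0.1667]
tool_rot: [0.528, -0.477, -0.52, -0.472]
ft_force: [-0.5, 0.9, -0.0]
grip_width: 0.0364
```

Emit:
step_arm([
  {"x":0,"y":0,"z":0,"twist":0,"jaw":2.5},
])

```text
clock: 3.7
eef_pos: [0.4911, -0.3277, 0.1645]
tool_rot: [0.526, -0.479, -0.519, -0.473]
ft_force: [0.1, 0.4, -0.9]
grip_width: 0.0361
```

```bash
python3 st.py
python3 - <<'E'
from h import *
import cv2
p,d=bot.camera("scene");cv2.imwrite("pics/s2.png",p[:,:,::-1])
E
```

```text
t 3.7 p [ 0.4911 -0.3277  0.1645] jaw ang 95.28 down [ 0.0022 -0.0136 -0.9999] F [ 0.09  0.41 -0.88] w 0.0361 q [-0.58  0.45  0.12  1.24 -0.01 -0.68] v 0.063
```

View pics/s2.png

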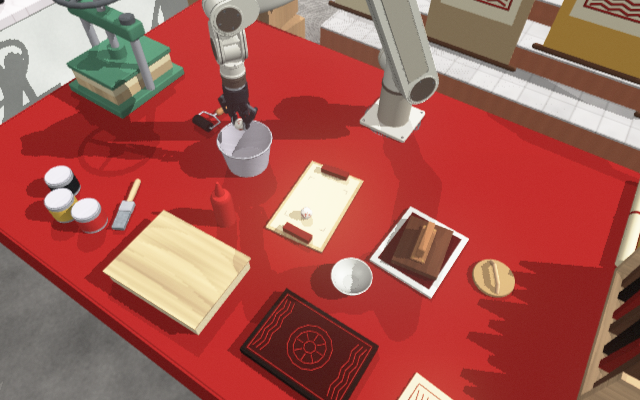

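The scene view shows the gripper, holding the ball, above the pail mouth at about (240,120). I'll lower into the pail and release.

Emit:
step_arm([
  {"x":0,"y":1,"z":-3,"twist":0,"jaw":2.5},
  {"x":0,"y":1,"z":-6,"twist":0,"jaw":2.5},
  {"x":0,"y":1,"z":-7,"twist":0,"jaw":2.5},
  {"x":0,"y":1,"z":-7,"twist":0,"jaw":2.5},
  {"x":0,"y":1,"z":-7,"twist":0,"jaw":7},
  {"x":0,"y":1,"z":-7,"twist":0,"jaw":7},
  {"x":0,"y":1,"z":-7,"twist":0,"jaw":7},
  {"x":0,"y":1,"z":-7,"twist":0,"jaw":7},
  {"x":0,"y":1,"z":-7,"twist":0,"jaw":7},
  {"x":0,"y":1,"z":-7,"twist":0,"jaw":7},
])

```text
clock: 4.58
eef_pos: [0.4916, -0.3159, 0.0966]
tool_rot: [0.527, -0.479, -0.518, -0.474]
ft_force: [0.1, 0.5, -0.1]
grip_width: 0.0697
```

```bash
python3 st.py
```

```text
t 4.58 p [ 0.4916 -0.3159  0.0966] jaw ang 95.34 down [ 0.0043 -0.0133 -0.9999] F [ 0.15  0.46 -0.11] w 0.0697 q [-0.57  0.49 -0.    1.07 -0.01 -0.66] v 0.007
```

Emit:
step_arm([
  {"x":0,"y":0,"z":3.5,"twist":0,"jaw":7},
  {"x":0,"y":0,"z":7,"twist":0,"jaw":8.5},
  {"x":1,"y":3.5,"z":8,"twist":0,"jaw":8.5},
  {"x":2,"y":7.5,"z":8,"twist":0,"jaw":8.5},
  {"x":3,"y":11.5,"z":8,"twist":0,"jaw":8.5},
  {"x":4,"y":15.5,"z":7,"twist":0.5,"jaw":8.5},
  {"x":5,"y":19.5,"z":6,"twist":1,"jaw":8.5},
  {"x":6.5,"y":23.5,"z":5,"twist":1,"jaw":8.5},
  {"x":7.5,"y":27.5,"z":4,"twist":1,"jaw":8.5},
  {"x":8.3,"y":30.6,"z":3,"twist":1,"jaw":8.5},
])

```text
clock: 5.42
eef_pos: [0.5754, -0.0075, 0.1268]
tool_rot: [0.532, -0.473, -0.522, -0.469]
ft_force: [-0.6, 0.3, 0.3]
grip_width: 0.0851
```

Emit:
step_arm([
  {"x":0,"y":0,"z":0,"twist":0,"jaw":8.5},
  {"x":0,"y":0,"z":0,"twist":0,"jaw":8.5},
])

```text
clock: 5.58
eef_pos: [0.5751, -0.0052, 0.1261]
tool_rot: [0.532, -0.473, -0.524, -0.468]
ft_force: [0.8, -0.7, 0.7]
grip_width: 0.0851
```

```bash
python3 st.py
python3 - <<'E'
from h import *
import cv2
T=tool(bot.get_obs());np.save("pics/Tw3.npy",T)
p,d=bot.camera("wrist");cv2.imwrite("pics/w3.png",p[:,:,::-1])
p,d=bot.camera("top");cv2.imwrite("pics/t3.png",p[:,:,::-1])
E
```

```text
t 5.58 p [ 0.5751 -0.0052  0.1261] jaw ang 96.63 down [ 0.0047 -0.013  -0.9999] F [ 0.78 -0.71  0.69] w 0.0851 q [-0.    0.45  0.02  1.14 -0.01 -0.12] v 0.059
```

View pics/w3.png

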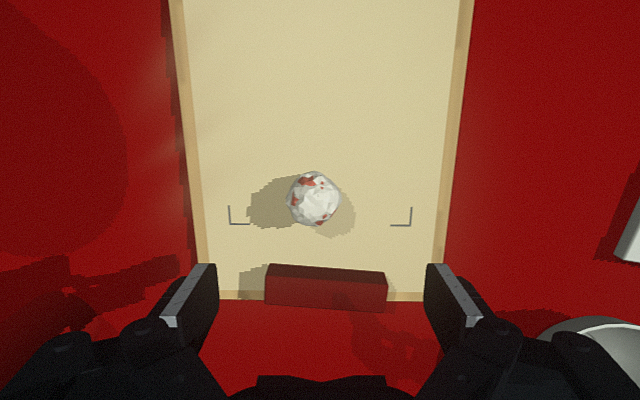

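View pics/t3.png

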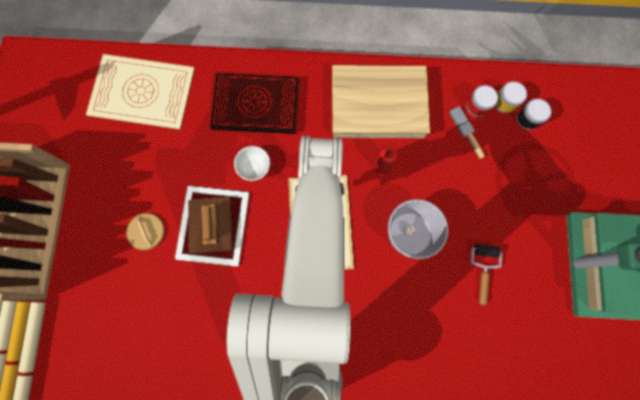

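Ball 1 is in the pail at (410,230), and the wrist view shows ball 2 at (314,199).

Run:
```python
from h import *
T=np.load("pics/Tw3.npy")
for n,u,v,z in [("ballB",314,199,.026),("c3",229,224,.008),("c4",411,225,.008)]: print(n,ray("wrist",u,v,z,T).round(4))
```

```text
ballB [ 0.575  -0.0107  0.026 ]
c3 [ 0.6094 -0.0747  0.008 ]
c4 [0.593  0.0668 0.008 ]
```

Emit:
step_arm([
  {"x":0,"y":-0.5,"z":-3,"twist":0,"jaw":8.5},
  {"x":0,"y":-0.5,"z":-6,"twist":0,"jaw":8.5},
  {"x":0,"y":-0.5,"z":-9,"twist":0,"jaw":8.5},
  {"x":0,"y":-0.5,"z":-11,"twist":0,"jaw":8.5},
  {"x":0,"y":-0.5,"z":-11,"twist":0,"jaw":8.5},
  {"x":0,"y":-0.5,"z":-11,"twist":0,"jaw":5},
  {"x":0,"y":-0.5,"z":-11,"twist":0,"jaw":2.5},
  {"x":0,"y":-0.5,"z":-11,"twist":0,"jaw":2.5},
  {"x":0,"y":-0.5,"z":-11,"twist":0,"jaw":2.5},
  {"x":0,"y":-0.5,"z":-11,"twist":0,"jaw":2.5},
])

```text
clock: 6.52
eef_pos: [0.5775, -0.0134, 0.02]
tool_rot: [0.533, -0.473, -0.521, -0.47]
ft_force: [-1.3, -0.6, 4.6]
grip_width: 0.0406
```

Emit:
step_arm([
  {"x":0,"y":0,"z":0,"twist":0,"jaw":2.5},
  {"x":0,"y":0,"z":0,"twist":0,"jaw":2.5},
  {"x":0,"y":0,"z":0,"twist":0,"jaw":2.5},
])

```text
clock: 6.77
eef_pos: [0.5782, -0.0133, 0.0209]
tool_rot: [0.534, -0.472, -0.52, -0.471]
ft_force: [0.5, 0.2, -0.5]
grip_width: 0.0406
```

```bash
python3 st.py
```

```text
t 6.77 p [ 0.5782 -0.0133  0.0209] jaw ang 96.36 down [ 0.0132 -0.0143 -0.9998] F [ 0.48  0.22 -0.51] w 0.0406 q [-0.02  0.55 -0.11  0.89 -0.01 -0.13] v 0.012
```

Emit:
step_arm([
  {"x":0,"y":0,"z":1,"twist":0,"jaw":2.5},
  {"x":0,"y":0,"z":3,"twist":0,"jaw":2.5},
  {"x":0,"y":0,"z":6,"twist":0,"jaw":2.5},
  {"x":0,"y":0,"z":10,"twist":0,"jaw":2.5},
  {"x":0,"y":0,"z":14,"twist":0,"jaw":2.5},
  {"x":0,"y":0,"z":14,"twist":0,"jaw":2.5},
])

```text
clock: 7.27
eef_pos: [0.5833, -0.0133, 0.1709]
tool_rot: [0.538, -0.468, -0.516, -0.474]
ft_force: [1.7, -0.3, 1.2]
grip_width: 0.0405
```

```bash
python3 st.py
python3 - <<'E'
from h import *
import cv2
p,d=bot.camera("wrist");cv2.imwrite("pics/w4.png",p[:,:,::-1])
E
```

```text
t 7.27 p [ 0.5833 -0.0133  0.1709] jaw ang 96.36 down [ 0.0293 -0.0145 -0.9995] F [ 1.72 -0.32  1.17] w 0.0405 q [-0.02  0.41  0.09  1.22 -0.01 -0.13] v 0.124
```

View pics/w4.png

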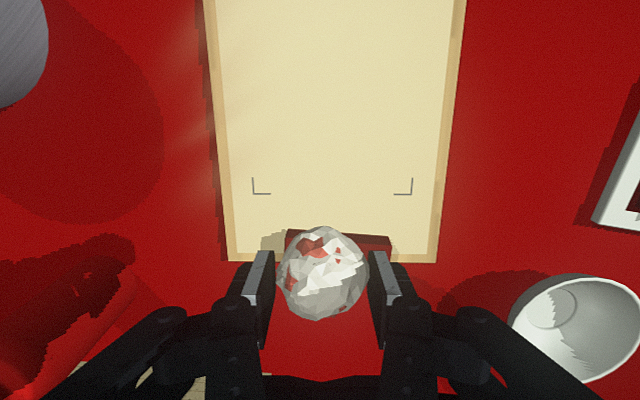

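```bash
python3 st.py; python3 -c "
from workcell import bot
for i in range(3): bot.camera('scene')
"; python3 st.py
```

```text
t 7.32 p [ 0.5819 -0.0133  0.1674] jaw ang 96.36 down [ 0.0252 -0.0144 -0.9996] F [ 0.13 -0.06  0.2 ] w 0.0407 q [-0.02  0.42  0.08  1.21 -0.01 -0.13] v 0.099
t 7.47 p [ 0.5774 -0.0132  0.1605] jaw ang 96.37 down [ 0.0119 -0.0142 -0.9998] F [-0.32  0.09  0.37] w 0.0405 q [-0.02  0.42  0.07  1.21 -0.01 -0.13] v 0.025
```

Emit:
step_arm([
  {"x":-1,"y":-3.5,"z":1,"twist":0,"jaw":2.5},
  {"x":-2,"y":-7.5,"z":1,"twist":0,"jaw":2.5},
  {"x":-3,"y":-11.5,"z":1,"twist":0,"jaw":2.5},
  {"x":-4,"y":-15.5,"z":1,"twist":0,"jaw":2.5},
  {"x":-5,"y":-19.5,"z":1,"twist":0,"jaw":2.5},
  {"x":-6.5,"y":-23.5,"z":1,"twist":0,"jaw":2.5},
  {"x":-7.5,"y":-27.5,"z":0,"twist":0,"jaw":2.5},
  {"x":-8.5,"y":-30.4,"z":-2,"twist":0,"jaw":2.5},
  {"x":-8.5,"y":-30.4,"z":-5,"twist":0,"jaw":2.5},
  {"x":-8.5,"y":-30.4,"z":-6.4,"twist":0,"jaw":2.5},
])

```text
clock: 8.3
eef_pos: [0.4884, -0.3179, 0.0911]
tool_rot: [0.53, -0.474, -0.522, -0.471]
ft_force: [-0.1, 0.8, -1.4]
grip_width: 0.041
```

```bash
python3 -c "
from workcell import bot
for i in range(3): bot.camera('scene')
"; python3 st.py
```

```text
t 8.45 p [ 0.49   -0.3161  0.0933] jaw ang 96.34 down [ 0.0058 -0.0102 -0.9999] F [-0.45  0.67  0.33] w 0.0408 q [-0.57  0.49 -0.01  1.07 -0.01 -0.68] v 0.059
```

Emit:
step_arm([
  {"x":0,"y":0,"z":0,"twist":0,"jaw":7},
  {"x":0,"y":0,"z":0,"twist":0,"jaw":7},
  {"x":0,"y":0,"z":0,"twist":0,"jaw":7},
  {"x":0,"y":0,"z":0,"twist":0,"jaw":7},
  {"x":0,"y":0,"z":0,"twist":0,"jaw":7},
  {"x":0,"y":0,"z":0,"twist":0,"jaw":7},
])

```text
clock: 8.95
eef_pos: [0.4905, -0.316, 0.0941]
tool_rot: [0.531, -0.473, -0.523, -0.47]
ft_force: [-0.0, -0.4, 0.2]
grip_width: 0.07
```

```bash
python3 st.py
```

```text
t 8.95 p [ 0.4905 -0.316   0.0941] jaw ang 96.36 down [ 0.0068 -0.0109 -0.9999] F [-0.04 -0.39  0.23] w 0.07 q [-0.57  0.49 -0.01  1.07 -0.01 -0.68] v 0.004
```

Emit:
step_arm([
  {"x":0,"y":0,"z":4,"twist":0,"jaw":7},
  {"x":0,"y":0,"z":8,"twist":0,"jaw":7},
  {"x":0,"y":3,"z":10,"twist":0,"jaw":8.5},
  {"x":0,"y":7,"z":10,"twist":0,"jaw":8.5},
  {"x":0,"y":11,"z":10,"twist":0,"jaw":8.5},
  {"x":0,"y":15,"z":10,"twist":0,"jaw":8.5},
  {"x":0,"y":19,"z":10,"twist":0,"jaw":8.5},
  {"x":0,"y":23,"z":10,"twist":0,"jaw":8.5},
  {"x":0,"y":27,"z":10,"twist":0,"jaw":8.5},
  {"x":0,"y":31,"z":10,"twist":0,"jaw":8.5},
])

```text
clock: 9.78
eef_pos: [0.4902, -0.0042, 0.1946]
tool_rot: [0.532, -0.472, -0.522, -0.471]
ft_force: [1.0, 0.2, 0.3]
grip_width: 0.085
```

```bash
python3 st.py
```

```text
t 9.78 p [ 0.4902 -0.0042  0.1946] jaw ang 96.35 down [ 0.0081 -0.0109 -0.9999] F [1.03 0.23 0.32] w 0.085 q [-0.    0.23 -0.1   1.23 -0.01 -0.11] v 0.983
```

Emit:
step_arm([
  {"x":0,"y":4,"z":0,"twist":0,"jaw":8.5},
  {"x":0,"y":8,"z":0,"twist":0,"jaw":8.5},
  {"x":0,"y":12,"z":0,"twist":0,"jaw":8.5},
  {"x":0,"y":16,"z":0,"twist":0,"jaw":8.5},
  {"x":0,"y":20,"z":0,"twist":0,"jaw":8.5},
  {"x":0,"y":24,"z":0,"twist":0,"jaw":8.5},
  {"x":0,"y":28,"z":-0.5,"twist":0,"jaw":8.5},
  {"x":-0.9,"y":32,"z":-1,"twist":1.3,"jaw":8.5},
  {"x":-0.9,"y":34,"z":-1.5,"twist":1.3,"jaw":8.5},
  {"x":-0.9,"y":35.9,"z":-2,"twist":1.3,"jaw":8.5},
])

```text
clock: 10.62
eef_pos: [0.4803, 0.3575, 0.1746]
tool_rot: [0.538, -0.465, -0.528, -0.464]
ft_force: [-0.5, -0.5, 0.6]
grip_width: 0.0851
```

```bash
python3 -c "
from workcell import bot
for i in range(3): bot.camera('scene')
"; python3 st.py
python3 - <<'E'
from h import *
import cv2
T=tool(bot.get_obs());np.save("pics/Tw5.npy",T)
p,d=bot.camera("wrist");cv2.imwrite("pics/w5.png",p[:,:,::-1])
p,d=bot.camera("top");cv2.imwrite("pics/t5.png",p[150:300,250:470,::-1].repeat(3,0).repeat(3,1))
E
```

```text
t 10.77 p [0.4805 0.356  0.174 ] jaw ang 97.81 down [ 0.0076 -0.0115 -0.9999] F [ 0.09 -0.05  1.23] w 0.0847 q [ 0.64  0.46  0.18  1.28 -0.01  0.51] v 0.039
```

View pics/w5.png

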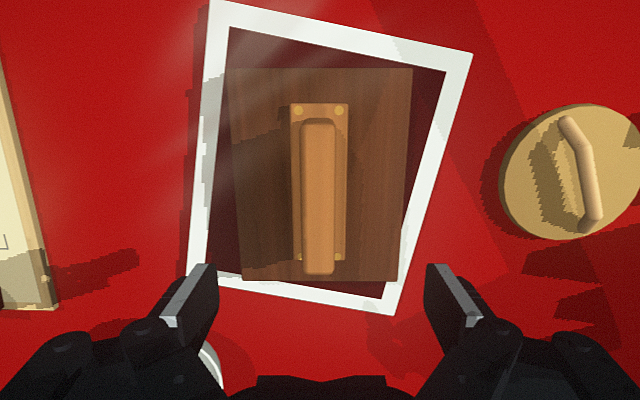

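View pics/t5.png

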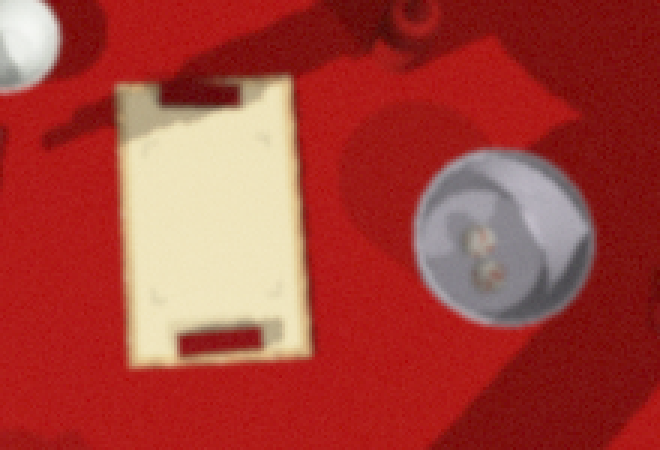

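Both balls are in the pail and the sheet is clear, with the weights still in place. The wrist view shows the grip top from (304,122) to (335,274) and the block corners at (226,68), (412,67), (396,281) and (243,281).

Run:
```python
from h import *
T=np.load("pics/Tw5.npy")
for n,pts,z in [("grip",[(304,122),(335,122),(335,274),(303,274)],.088),("block",[(226,68),(412,67),(396,281),(243,281)],.036)]:
    W=np.array([ray("wrist",u,v,z,T) for u,v in pts])[:,:2];e=np.roll(W,-1,0)-W
    print(n,W.round(4).tolist(),W.mean(0).round(4),np.hypot(*e.T).round(4),np.degrees(np.arctan2(e[:,1],e[:,0])).round(1))
```

```text
grip [[0.4267, 0.3377], [0.4241, 0.3569], [0.5303, 0.3728], [0.5335, 0.35]] [0.4786 0.3543] [0.0194 0.1074 0.023  0.1075] [  97.9    8.5  -81.8 -173.4]
block [[0.4014, 0.2736], [0.3822, 0.409], [0.5589, 0.4331], [0.5783, 0.2983]] [0.4802 0.3535] [0.1368 0.1783 0.1362 0.1786] [  98.1    7.8  -81.8 -172. ]
```

Emit:
step_arm([
  {"x":0,"y":-0.1,"z":-3,"twist":0,"jaw":8.5},
  {"x":0,"y":-0.1,"z":-6,"twist":0,"jaw":8.5},
  {"x":0,"y":-0.1,"z":-8.5,"twist":0,"jaw":8.5},
  {"x":0,"y":-0.1,"z":-10.5,"twist":0,"jaw":8.5},
  {"x":0,"y":-0.1,"z":-11.8,"twist":0,"jaw":8.5},
  {"x":0,"y":-0.1,"z":-12.2,"twist":0,"jaw":8.5},
  {"x":0,"y":-0.1,"z":-12.2,"twist":0,"jaw":8.5},
  {"x":0,"y":-0.1,"z":-12.2,"twist":0,"jaw":8.5},
])

```text
clock: 11.53
eef_pos: [0.482, 0.353, 0.0539]
tool_rot: [0.537, -0.466, -0.527, -0.465]
ft_force: [-0.0, 0.4, 0.5]
grip_width: 0.085
```

```bash
python3 st.py
python3 - <<'E'
from h import *
import cv2
for i in range(2): bot.camera("scene")
T=tool(bot.get_obs());np.save("pics/Tw6.npy",T)
p,d=bot.camera("wrist");cv2.imwrite("pics/w6.png",p[:,:,::-1])
E
python3 st.py
```

```text
t 11.53 p [0.482  0.353  0.0539] jaw ang 97.58 down [ 0.0095 -0.0105 -0.9999] F [-0.05  0.37  0.54] w 0.085 q [ 0.64  0.56 -0.    1.01 -0.01  0.51] v 0.018
t 11.68 p [0.4823 0.3538 0.0545] jaw ang 97.62 down [ 0.0108 -0.0094 -0.9999] F [-0.98 -0.78  0.17] w 0.0852 q [ 0.64  0.56 -0.    1.01 -0.01  0.51] v 0.005
```

View pics/w6.png

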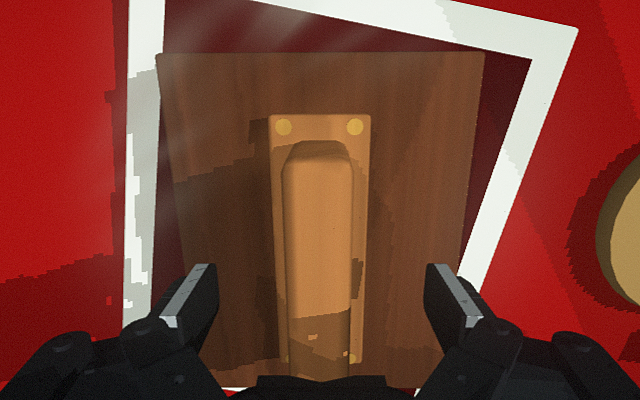

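Emit:
step_arm([
  {"x":-0.1,"y":-0.05,"z":0,"twist":0.1,"jaw":8.5},
  {"x":-0.1,"y":-0.05,"z":0,"twist":0.1,"jaw":6},
  {"x":-0.1,"y":-0.05,"z":0,"twist":0.1,"jaw":4},
  {"x":-0.1,"y":-0.05,"z":0,"twist":0.1,"jaw":3},
  {"x":-0.1,"y":-0.05,"z":0,"twist":0.1,"jaw":2.6},
  {"x":-0.1,"y":-0.05,"z":0,"twist":0.1,"jaw":2},
  {"x":-0.1,"y":-0.05,"z":0,"twist":0.1,"jaw":1.5},
  {"x":-0.1,"y":-0.05,"z":0,"twist":0.1,"jaw":1.5},
  {"x":-0.1,"y":-0.05,"z":0,"twist":0.1,"jaw":1.5},
  {"x":-0.1,"y":-0.05,"z":0,"twist":0.1,"jaw":1.5},
])

```text
clock: 12.52
eef_pos: [0.4814, 0.3532, 0.0547]
tool_rot: [0.538, -0.465, -0.527, -0.465]
ft_force: [0.3, -1.7, 3.7]
grip_width: 0.0235
```

```bash
python3 st.py
python3 - <<'E'
from h import *
import cv2
for i in range(3): bot.camera("scene")
T=tool(bot.get_obs());np.save("pics/Tw7.npy",T)
p,d=bot.camera("wrist");cv2.imwrite("pics/w7.png",p[:,:,::-1])
E
python3 st.py
```

```text
t 12.52 p [0.4814 0.3532 0.0547] jaw ang 97.71 down [ 0.011  -0.0093 -0.9999] F [ 0.33 -1.68  3.74] w 0.0235 q [ 0.64  0.55 -0.    1.01 -0.01  0.51] v 0.002
t 12.72 p [0.4814 0.3532 0.0547] jaw ang 97.71 down [ 0.0111 -0.0095 -0.9999] F [ 0.09 -2.97  3.73] w 0.0237 q [ 0.64  0.55 -0.    1.01 -0.01  0.51] v 0.002
```

View pics/w7.png

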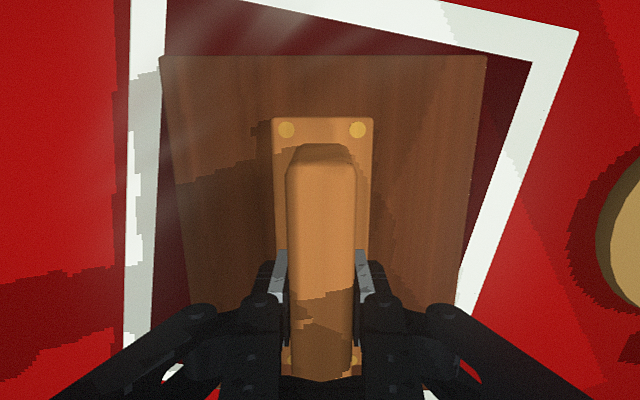

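Emit:
step_arm([
  {"x":0,"y":0,"z":0.3,"twist":0,"jaw":1.5},
  {"x":0,"y":0,"z":0.8,"twist":0,"jaw":1.5},
  {"x":0,"y":0,"z":1.5,"twist":0,"jaw":1.5},
  {"x":0,"y":0,"z":2.5,"twist":0,"jaw":1.5},
  {"x":0,"y":0,"z":4,"twist":0,"jaw":1.5},
  {"x":0,"y":0,"z":6,"twist":0,"jaw":1.5},
  {"x":0,"y":0,"z":8,"twist":0,"jaw":1.5},
  {"x":0,"y":0,"z":9.5,"twist":0,"jaw":1.5},
  {"x":0,"y":0,"z":10,"twist":0,"jaw":1.5},
  {"x":0,"y":0,"z":10,"twist":0,"jaw":1.5},
])

```text
clock: 13.55
eef_pos: [0.4824, 0.3541, 0.1571]
tool_rot: [0.538, -0.464, -0.527, -0.467]
ft_force: [-0.5, 0.4, -4.5]
grip_width: 0.0232
```

```bash
python3 st.py
python3 - <<'E'
from h import *
import cv2
for i in range(8): p,d=bot.camera("scene")
cv2.imwrite("pics/s8.png",p[:,:,::-1])
T=tool(bot.get_obs());np.save("pics/Tw8.npy",T)
p,d=bot.camera("wrist");cv2.imwrite("pics/w8.png",p[:,:,::-1])
E
python3 st.py
```

```text
t 13.55 p [0.4824 0.3541 0.1571] jaw ang 97.72 down [ 0.0145 -0.0068 -0.9999] F [-0.47  0.4  -4.48] w 0.0232 q [ 0.64  0.47  0.14  1.23 -0.01  0.51] v 0.051
t 14.0 p [0.4811 0.353  0.1539] jaw ang 97.71 down [ 0.0099 -0.0103 -0.9999] F [ 0.26 -0.3  -3.9 ] w 0.0231 q [ 0.64  0.47  0.13  1.23 -0.01  0.51] v 0.005
```

View pics/s8.png

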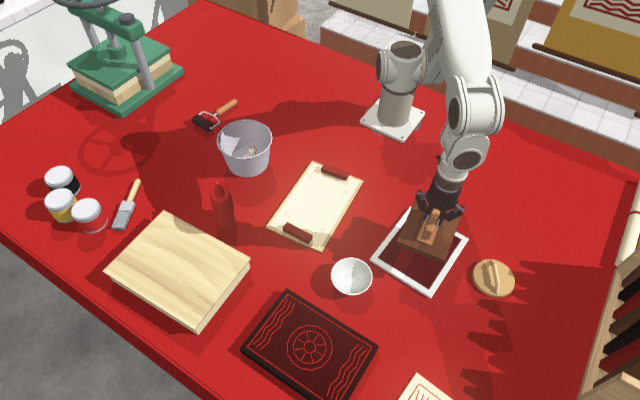

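View pics/w8.png

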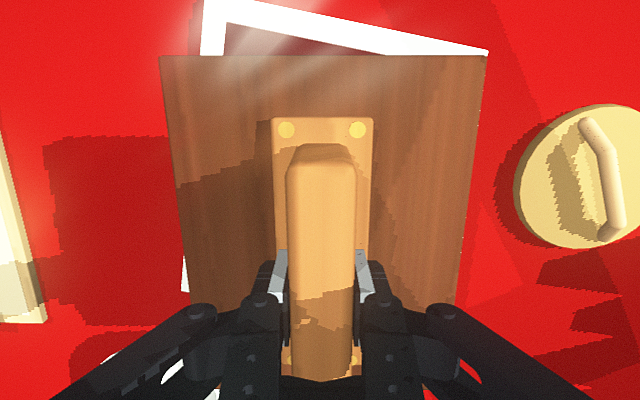

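Run:
```python
from h import *
import cv2
T=np.load("pics/Tw7.npy")
a=ray("wrist",160,56.5,.036,T);b=ray("wrist",487,56,.036,T)
e=b-a;y=np.degrees(np.arctan2(e[1],e[0]))-90
c=(a+b)/2+.09*np.array([np.cos(np.radians(y)),np.sin(np.radians(y)),0])
print("edge len",np.hypot(*e[:2]),"yaw",y,"ctr",c)
f1=ray("wrist",272,117.5,.044,T);f2=ray("wrist",373,117.5,.044,T);e=f2-f1;print("foot",np.hypot(*e[:2]),np.degrees(np.arctan2(e[1],e[0]))-90,(f1+f2)/2+.065*np.array([np.cos(np.radians(y)),np.sin(np.radians(y)),0]))
print(T[:3,3])
```

```text
edge len 0.13618357389050761 yaw 7.739025867905511 ctr [0.48165809 0.35460591 0.036     ]
foot 0.04205497036556345 7.75185998881031 [0.48090283 0.3544405  0.044     ]
[0.4813926  0.35318524 0.05472526]
```

Emit:
step_arm([
  {"x":0,"y":-0.5,"z":0,"twist":0,"jaw":1.5},
  {"x":0.1,"y":-1.5,"z":0,"twist":0,"jaw":1.5},
  {"x":0.3,"y":-3.5,"z":0,"twist":-0.2,"jaw":1.5},
  {"x":0.5,"y":-6,"z":0,"twist":-0.4,"jaw":1.5},
  {"x":0.8,"y":-9,"z":0,"twist":-0.6,"jaw":1.5},
  {"x":1.0,"y":-12,"z":0,"twist":-0.7,"jaw":1.5},
  {"x":1.2,"y":-14.5,"z":0,"twist":-0.7,"jaw":1.5},
  {"x":1.4,"y":-16.5,"z":0,"twist":-0.7,"jaw":1.5},
  {"x":1.5,"y":-17.5,"z":0,"twist":-0.7,"jaw":1.5},
  {"x":1.5,"y":-18,"z":0,"twist":-0.7,"jaw":1.5},
])

```text
clock: 14.83
eef_pos: [0.4961, 0.1708, 0.1542]
tool_rot: [0.534, -0.47, -0.524, -0.469]
ft_force: [-0.0, 0.9, -5.8]
grip_width: 0.0233
```

```bash
python3 -c "
from workcell import bot
for i in range(10): bot.camera('scene')
"; python3 st.py
```

```text
t 15.33 p [0.496  0.1737 0.1538] jaw ang 97.09 down [ 0.0097 -0.0103 -0.9999] F [-0.14  0.41 -4.7 ] w 0.0229 q [ 0.34  0.33 -0.08  1.16 -0.01  0.22] v 0.004
```

Emit:
step_arm([
  {"x":0,"y":-0.5,"z":0,"twist":0,"jaw":1.5},
  {"x":0.1,"y":-1.5,"z":0,"twist":0,"jaw":1.5},
  {"x":0.3,"y":-3.5,"z":0,"twist":-0.2,"jaw":1.5},
  {"x":0.5,"y":-6,"z":0,"twist":-0.4,"jaw":1.5},
  {"x":0.8,"y":-9,"z":0,"twist":-0.6,"jaw":1.5},
  {"x":1.0,"y":-12,"z":-0.1,"twist":-0.7,"jaw":1.5},
  {"x":1.2,"y":-15,"z":-0.2,"twist":-0.8,"jaw":1.5},
  {"x":1.4,"y":-17,"z":-0.3,"twist":-0.8,"jaw":1.5},
  {"x":1.6,"y":-18.2,"z":-0.3,"twist":-0.8,"jaw":1.5},
  {"x":1.6,"y":-18.7,"z":-0.3,"twist":-0.8,"jaw":1.5},
])

```text
clock: 16.17
eef_pos: [0.5121, -0.0156, 0.1509]
tool_rot: [0.531, -0.473, -0.521, -0.472]
ft_force: [1.5, 0.8, -4.1]
grip_width: 0.0233
```

```bash
python3 - <<'E'
from h import *
import cv2
for i in range(12): p,d=bot.camera("scene")
cv2.imwrite("pics/s9.png",p[:,:,::-1])
cv2.imwrite("pics/s9c.png",cv2.resize(p[120:270,230:390,::-1],None,fx=4,fy=4,interpolation=cv2.INTER_CUBIC))
T=tool(bot.get_obs());np.save("pics/Tw9.npy",T)
p,d=bot.camera("wrist");cv2.imwrite("pics/w9.png",p[:,:,::-1])
p,d=bot.camera("top");cv2.imwrite("pics/t9.png",p[:,:,::-1])
E
python3 st.py
```

```text
t 16.87 p [ 0.512  -0.013   0.1508] jaw ang 96.31 down [ 0.0095 -0.0105 -0.9999] F [-0.38  1.   -5.33] w 0.0232 q [-0.02  0.31 -0.12  1.13 -0.01 -0.13] v 0.005
```

View pics/s9c.png

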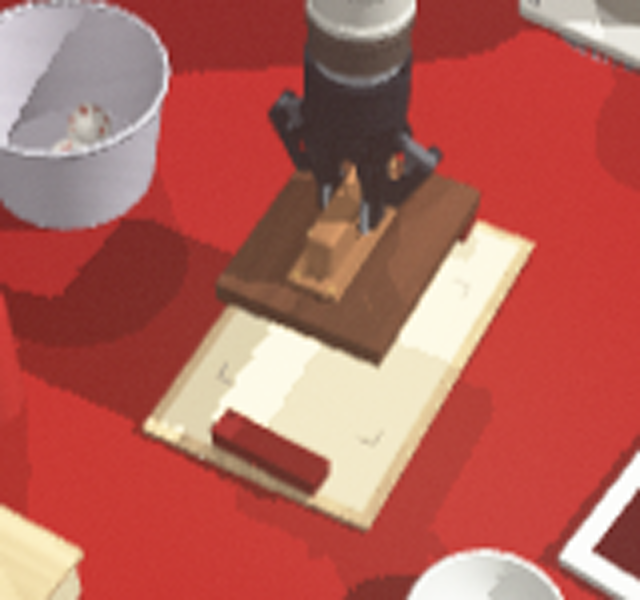

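View pics/w9.png

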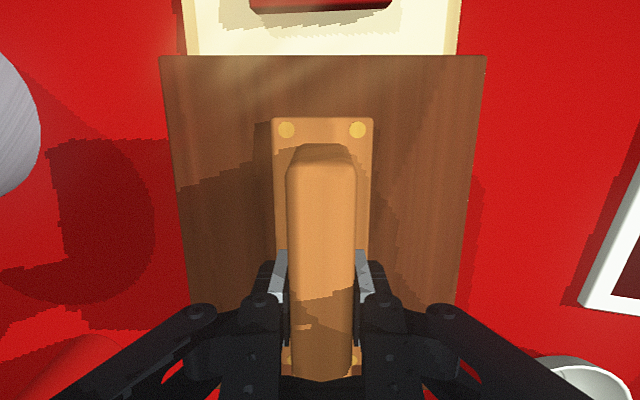

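View pics/t9.png

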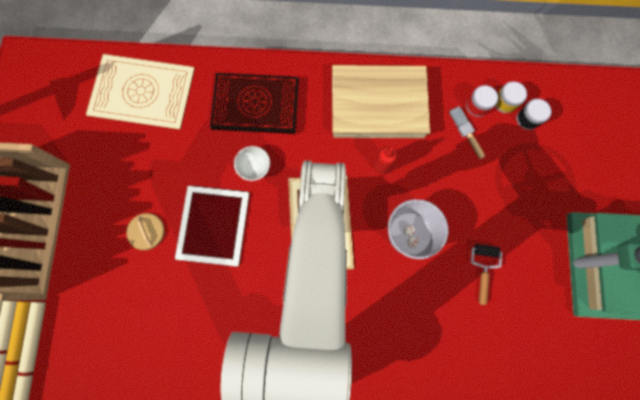

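Run:
```python
from h import *
W=np.array([ray("scene",u,v,.132) for u,v in crop([(217,283),(380,350),(481,192)],230,120,4)])[:,:2]
print(W.round(4).tolist(),"ctr",(W[0]+W[2])/2,[np.degrees(np.arctan2(*(W[i]-W[j])[::-1])).round(1) for i,j in((1,0),(1,2))],np.hypot(*(W[1]-W[0])),np.hypot(*(W[1]-W[2])))
T=np.load("pics/Tw9.npy")
a=ray("wrist",160,56.5,.132,T);b=ray("wrist",487,56,.132,T);e=b-a;y=np.degrees(np.arctan2(e[1],e[0]))-90
print("wrist yaw",y,"ctr",(a+b)/2+.09*np.array([np.cos(np.radians(y)),np.sin(np.radians(y)),0]))
```

```text
[[0.6062, -0.0675], [0.5901, 0.0684], [0.4154, 0.0503]] ctr [ 0.51079627 -0.00862766] [np.float64(96.7), np.float64(5.9)] 0.1368526142801596 0.1755723841665498
wrist yaw 6.363278454636784 ctr [ 0.51221239 -0.0114338   0.132     ]
```

Both cameras put the block about 1.5–2 mm too far to +y of the sheet, so I'll nudge it.

Emit:
step_arm([
  {"x":0,"y":-0.08,"z":0,"twist":0,"jaw":1.5},
  {"x":0,"y":-0.15,"z":0,"twist":0,"jaw":1.5},
  {"x":0,"y":-0.15,"z":0,"twist":0,"jaw":1.5},
  {"x":0,"y":-0.15,"z":0,"twist":0,"jaw":1.5},
  {"x":0,"y":-0.15,"z":0,"twist":0,"jaw":1.5},
  {"x":0,"y":-0.15,"z":0,"twist":0,"jaw":1.5},
])

```text
clock: 17.37
eef_pos: [0.512, -0.0146, 0.1508]
tool_rot: [0.532, -0.472, -0.522, -0.471]
ft_force: [-0.5, -0.5, -3.9]
grip_width: 0.0231
```

```bash
python3 -c "
from workcell import bot
for i in range(8): bot.camera('scene')
"; python3 st.py; python3 -c "
from workcell import bot
print(bot.job_done())"; python3 st.py
```

```text
t 17.77 p [ 0.512  -0.0145  0.1508] jaw ang 96.32 down [ 0.0096 -0.0104 -0.9999] F [-1.56 -0.11 -4.68] w 0.023 q [-0.02  0.31 -0.12  1.13 -0.01 -0.13] v 0.001
the job is handed in; nothing more can be done
None
the job is handed in; nothing more can be done
```

The job is handed in at 17.8 s. Both paper balls are in the pail. The printing block is held still over the sheet, with its carved face about 10 cm above the paper.

**How it went:** I took the block by its grip, lifted it straight up 10 cm off the slab, and carried it across in two gentle moves. Wrist pictures before and after the lift, and again over the sheet, show no slip in the grip.

**Last checks:**
- **Centring:** after a final 1.5 mm nudge, my measurements put the block within about 2 mm of the sheet's centre. I did not measure again from pictures after the nudge. The cameras disagree by up to about 3 mm on absolute position, so I judged the centring from each camera's own view of block and sheet.
- **Square:** the block is at 6.4° by the wrist camera against 6.3° for the sheet. The scene camera's edges read 5.9° to 6.7°.
- **Level:** the tool itself leans about 0.8°, as it did when it gripped the block on the slab. The lean has changed by only about 0.1° since then, so the block should be level to about that.
- **Everything else:** the last pictures show nothing else on the table visibly moved, but the arm hid one or the other paperweight in each overhead or scene view. Both were in place just before I gripped the block.

One grip went less well: closing on the second ball pushed the tool up about 5 mm and caught the ball at 41 mm wide instead of 36 mm, but it held.

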